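Gauge the paint at the red dot

ROBOT

A 6-joint arm with a two-finger parallel gripper is mounted at the origin on a cart in front of the work surface, level with it; the furniture and walls round the work are solid. World frame = base frame: x ahead of the robot, y to its left, z up, the work surface at z = 0. Lengths are in mm, angles in rad, forces in N, time in s.
With the tool pointing down it reaches from about 350 to 975 mm from the base axis. Payload 7.1 kg.
Tool frame: the origin (TCP) lies midway between the tips of the shut fingers; the grasp point (between the pads) lies 19 mm behind it (ctrl.pinch_z is the distance from the TCP to the grasp point, in mm); z points along the fingers, y is the direction in which the jaws open and shut (so a half turn about z gives the same grasp; the last joint's range is limited). The gripper opens to 88 mm and grips with 3 to 60 N. Pads are 20 mm wide; open, the fingers measure 115 mm over their backs; the gripper's body (75 mm by 178 mm) begins 61 mm behind the grasp point.
Start: joints at [-1.279, 0.423, 1.63, -0, 1.089, -0.019], TCP at [191.155, -595.033, 222.675] pointing down, gripper open.
Joint ranges: [-3, 3], [-0.9, 2.11], [0.09, 2.58], [-1.31, 4.45], [0.11, 2.69], [-2.54, 2.54]. Speed limits (rad/s): [2.39, 2.39, 3.01, 3.14, 3.14, 3.14].

INTERFACE

Orientations are given as a rotation vector (axis times angle).
In Python, from workcell import ctrl gives the robot as it stands.
- The arm moves only by the tool jog_arm, never from a script. Its arguments are lists of equal length, an entry for each row: "xyz": the shift along the world's x, y, z in mm, a list of three; "yaw": the turn about the world's z in degrees. A call has 1 to 20 rows; each row shifts and turns the pose as measured when the row begins; what a row does not reach is not made up. A row lasts 1/12 s, in which the tool goes at most 41.7 mm and 7.16 degrees, less where a joint would pass 70% of its speed; a pose out of reach is approached as far as the arm can. A call with a gripper value outside its range is refused whole. "gripper" is the closure, from 0 (fully open) to 1 (shut), set as the call begins (left out, the last holds). The fingers move at their own pace and stop on an object; the grip force is fixed at half the most. Time passes only in rows, so rows that do not move let the fingers close. It gives the time, the measured TCP pose, the force and the opening at its end, in the units of the state.
- ctrl.get_obs(): the state, without advancing time (a new reading comes with each control period).
- ctrl.get_image(name): name is "side" or "top"; returns a dict with "img" (400x640x3 uint8, blue, green, red), "K" (3x3 intrinsics, pixels), "k1" (the pictures are not rectified: a ray, as slopes to the right and down, at radius r is drawn at 1 + k1 r^2 times it, then the intrinsics apply), "R" (3x3) and "t" (3): a world point X has camera coordinates R X + t. Camera axes: x right, y down, z forward; pixel columns grow to the right and rows downward; lengths in mm; the calibration is good to about 2 mm. A picture is of the moment at which its call begins. There is no depth.
- ctrl.close_job(): hands the job in, once; it reports no verdict.
Trained networks look in a picture, given as the dict that the camera call returned (one of the last four; its "shot" number tells which), for a name from the list of things; names that differ only in an ending like _2 or _b are one class to them, and where a whole thing is asked for, a point or a joint stands for the part that bears it (a point fixed in the world has none). Each returns a list of dicts, best first, with "confidence" (0 to 1); they miss things now and then, are a little off and sometimes report something else, mostly with a low value. They report only what shows in the picture. A call takes as long as a camera call.
- ctrl.find_in(picture, thing): "centre" ([column, row] as shares, 0 to 1, of the picture: columns of its width, rows of its height, amid what is visible of it).
- ctrl.regions_of(picture, thing): "region" (400x640 bool, what is visible of it) and "centre" ([column, row] as shares, 0 to 1, of the picture: columns of its width, rows of its height, amid what is visible of it).
- ctrl.pinpoint(picture, thing): "centre" ([column, row] as shares, 0 to 1, of the picture: columns of its width, rows of its height: a listed point, or the origin of a listed thing).
The state is a dict: "t": time; "qpos": joint angles; "qvel": joint speeds; "joint_torque": joint torques, N m; "ee_pos": TCP position; "orientation": TCP orientation; "ft_force": force on the tool from outside, world axes, zero at the start; "moment": the same for the moment, N m; "width": finger opening in mm.
Only numpy, scipy, OpenCV 4.12 (cv2) and the standard library are available. Lean on these libraries where they do the work, as an engineer would, in place of code of your own. Each camera call takes 0.05 s, during which the arm holds its last target.

TASK

Check the paint thickness of the green sloping-top case at its red dot: lift the pen-shaped gauge out of its wooden holder, set its steel nose on the red dot with the pen square to the sloping face, and press gently until the sprung nose is pushed in about half-way, never fully home. Finish while holding the gauge still like that, so that the reading can be taken; do not let go of it, and leave the things lying around where they are.

Things in the scene. Friction and masses are not known exactly. Their poses are not given: they have to be found in the camera images.
- gauge_grip (a point): pen-shaped gauge, round barrel 22 mm thick, black ribbed grip, 142 mm long, 0.1 kg; hangs loose and upright in the holder, nose down, by a 34 mm wide collar (60 to 65 mm above the nose tip). Point on the barrel's axis 102 mm above the relaxed nose tip, 40 mm below the top end; bare barrel from 37 mm below it to 40 mm above. z axis: along the barrel, nose to top end.
- nose_tip (a point): tip of the gauge's round steel nose pin (7 mm in diameter), on the barrel's axis; it moves with the nose when that is pushed in.
- gauge_nose (a joint): how far the sprung nose is pushed into the barrel: 0 relaxed, 0.015 m fully home. The spring pushes with about 1.7 N at the start, 3.8 N half-way and 5.9 N fully home.
- holder_top (a point): brown wooden holder block, 75 x 75 mm and 66 mm tall, fixed to the bench; a 24 mm upright hole goes through its middle. This point is the centre of the hole's mouth, on the top face. The lower 60 mm of the gauge is inside the hole.
- case: green painted case, 130 mm (its x) by 190 mm (its y), heavy, does not move. Origin mid-underside. Flat top sloping at 12 degrees: 40 mm high at the -x edge, 68 mm at the +x edge. The low -x side, with a small black vent, looks towards the robot, turned at most 0.3 rad either way.
- red_dot (a point): flat red sticker, 12 mm in diameter, half-way up the sloping top of the case: the spot to gauge. Point: its centre on the surface, 54 mm above the bench; z axis square out of the sloping face (12 degrees from vertical), y along the case's y. It sits in a row along the case's y, some 50 mm apart, with a yellow and a blue one, in any order.
- yellow_dot (a point): flat yellow sticker like the red one; not used.
- blue_dot (a point): flat blue sticker like the red one; not used.
- tape_measure: yellow tape measure, 67 x 77 x 31 mm, lying loose on the bench; leave alone. Origin at its underside.
- pliers: pliers with red handles, 64 x 160 x 12 mm, lying loose; leave alone. Origin at the underside.
- screw_tin: round grey tin, 73 mm wide, 54 mm tall, loose; leave alone. Origin at its underside.
- nut: steel hexagon nut, 19 x 22 x 10 mm, lying loose; leave alone. Origin at its underside.
- screen_end (a point): dark wire-mesh screen on the bench, fixed and solid, 255 mm tall, left of the work: from this point, the top of its near upright edge, it runs 0.3 m straight away from the robot (+x), meeting a cross screen that runs 0.15 m to the right (-y) at its far end. Go over it or round its near end. It is always in the same place.

How it is judged (in metres and radians):
On the way:
1. the gauge is lifted clear of its holder (z of nose_tip in the frame of holder_top above 0.005 m and contact force between the fingers and gauge above 0.5 N), for 0.1 s.
At the end, for the whole second after the job is handed in: The gauge is held still in the gripper and clear of its holder; the nose tip is within 6 mm of the red dot's centre (on the dot), the barrel is within 7 degrees of square to the sloping face, and the nose is pushed in 3.5 to 11.5 mm of its 15 mm, with 1 to 10 N on the case (distance between nose_tip and red_dot below 0.006 m and angle between the z axis of gauge_grip and the z axis of red_dot, either way round below 0.12 rad and value of joint gauge_nose between 0.0035 and 0.0115 m and contact force between gauge and case between 1 and 10 N and contact force between the fingers and gauge above 0.5 N and contact force between gauge and holder below 0.05 N and linear speed of gauge below 0.02 m/s); the arm keeps its last pose, push and grip.
It fails at once if the sprung nose is pushed fully home (value of joint gauge_nose above 0.0145 m).
It fails at once if the gauge is pressed hard (contact force between gauge and case above 20 N).
It fails at once if something lying around is moved (distance of any of tape_measure, pliers, screw_tin, nut from where it was at the start of the episode above 0.02 m).
It also fails if it takes over 45 s, if anything falls off the work surface, if the arm or the gripper's body presses on something with over 40 N, if the wrist force passes 120 N, or if a joint passes its speed limit or range.

## Working session

There is one attempt and no reset: what is moved stays moved. The work goes in short steps, Python scripts to look and compute and a tool call to move; the robot and the scene stay as the last step left them, time stands still between calls to the robot, and variables do not carry over. Pictures are saved under pics/ and viewed, and the job is handed in when it is done.

Besides the shell and the picture viewer there is one more tool, called after "Request:" as name(argument=value, ...) on one line, values as JSON. jog_arm: Moves the arm, as the interface text tells. Its arguments: {"type":"object","properties":{"xyz":{"type":"array","items":{"type":"array","items":{"type":"number"}}},"yaw":{"type":"array","items":{"type":"number"}},"gripper":{"type":"number"}},"required":["xyz","yaw"]}

```bash
ls -la; mkdir -p pics
cat > h.py <<'E'
import numpy as np,cv2
from workcell import ctrl
from scipy.spatial.transform import Rotation as Rn
def px(c): return np.array([c[0]*640,c[1]*400])
def ray(p,uv):
    K,k1=p["K"],p["k1"];d=np.array([k1,0,0,0,0.])
    x=cv2.undistortPoints(np.array([[uv]],float),K,d)[0,0]
    R=np.array(p["R"]);t=np.array(p["t"]).ravel()
    return -R.T@t, R.T@np.array([x[0],x[1],1])
def onz(p,uv,z):
    o,d=ray(p,uv); return o+d*(z-o[2])/d[2]
def proj(p,X):
    R=np.array(p["R"]);t=np.array(p["t"]).ravel();c=R@np.array(X,float)+t
    x=c[:2]/c[2];x=x*(1+p["k1"]*(x@x));return np.array([p["K"][0][0]*x[0]+p["K"][0][2],p["K"][1][1]*x[1]+p["K"][1][2]])
def tri(prs):
    A=np.zeros((3,3));b=np.zeros(3);
    for o,d in prs:
        d=d/np.linalg.norm(d);P=np.eye(3)-np.outer(d,d);A+=P;b+=P@o
    X=np.linalg.solve(A,b)
    return X,[np.linalg.norm((np.eye(3)-np.outer(d,d)/(d@d))@(X-o)) for o,d in prs]
E
python3 - <<'E'
from h import *
np.set_printoptions(precision=1,suppress=True)
s=ctrl.get_obs();print(s["t"],s["ee_pos"],s["orientation"],s["width"],ctrl.pinch_z)
P={n:ctrl.get_image(n) for n in("side","top")}
for n,p in P.items():
    cv2.imwrite(f"pics/{n}0.png",p["img"]); print(n,-np.array(p["R"]).T@np.array(p["t"]).ravel(),np.array(p["R"])[2],p["k1"],p["K"][0][0])
for th in["red_dot","yellow_dot","blue_dot","gauge_grip","holder_top","nose_tip","case","tape_measure","pliers","screw_tin","nut","screen_end"]:
    r={}
    for n,p in P.items():
        L=ctrl.pinpoint(p,th); r[n]=L
        for l in L[:2]: print(th,n,px(l["centre"]),round(l["confidence"],2))
    if r["side"] and r["top"]:
        print("   tri",*tri([ray(P[n],px(r[n][0]["centre"])) for n in P]))
E
```

```text
total 12
drwxr-xr-x  3 agent agent 4096 Dec  7 16:05 .
drwxr-xr-x 23 root  root  4096 Dec  7 16:05 ..
drwxr-xr-x  2 agent agent 4096 Dec  7 16:05 pics
0.0 [ 191.  -594.5  221.9] [-3.1 -0.5  0. ] 88.04711299688205 18.700000000000003
side [ 353.4 -844.5  727.1] [ 0.2  0.8 -0.5] -0.025309854762060387 410.5822145351954
top [ 410.9  -35.4 1058.4] [ 0.2  0.  -1. ] 0.025514944812473312 361.7520026334682
red_dot side [355.5 327.8] 0.5
yellow_dot side [352.9 306.8] 0.51
blue_dot side [265.9 272.8] 0.3
blue_dot top [386.6 149.6] 0.62
   tri [ 542.1 -203.1  187.8] [np.float64(140.56124244080542), np.float64(140.56124244080544)]
gauge_grip side [299.7 202.2] 0.82
gauge_grip top [386.7 146.9] 0.68
gauge_grip top [289.4 206.4] 0.67
   tri [ 576.4 -165.2  288.4] [np.float64(81.05819914205325), np.float64(81.0581991420532)]
holder_top side [302.6 211.6] 0.65
holder_top top [288.5 207.5] 0.71
   tri [560.5  72.4  67.8] [np.float64(3.203862834676574), np.float64(3.2038628346764844)]
case side [352.  322.1] 0.91
case top [410.6 205.9] 0.92
   tri [ 574.9 -280.3    3.5] [np.float64(2.426046158488545), np.float64(2.4260461584883455)]
tape_measure side [365.8 244.8] 0.82
tape_measure top [333.  167.6] 0.77
   tri [694.1 -55.1  13.8] [np.float64(3.9151247851535875), np.float64(3.915124785153473)]
pliers side [409.5 285.4] 0.59
pliers side [254.4 126.6] 0.34
pliers top [385.2 147.6] 0.89
   tri [ 751.4 -214.     0.3] [np.float64(1.9301812538750043), np.float64(1.9301812538750471)]
screw_tin side [344.6 213.2] 0.64
screw_tin top [278.9 165.7] 0.65
screw_tin top [195.2 233.2] 0.27
   tri [697.4 108.1   8.9] [np.float64(2.9723077837681915), np.float64(2.9723077837683576)]
nut side [263.4 272.9] 0.45
nut top [335.8 258.3] 0.57
   tri [421.1 -57.3  -7.6] [np.float64(3.212428120238108), np.float64(3.2124281202382)]
screen_end top [194.1 232.6] 0.66
```

View pics/side0.png

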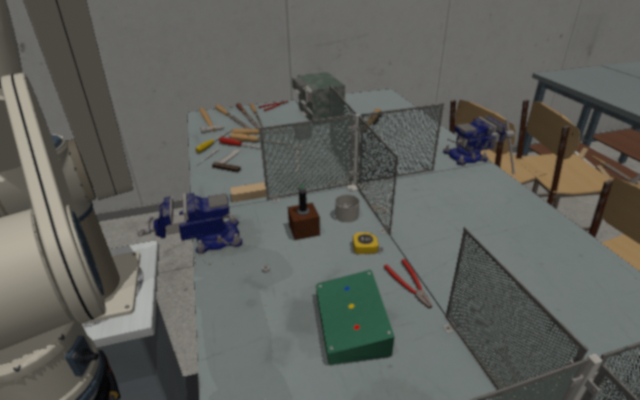

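View pics/top0.png

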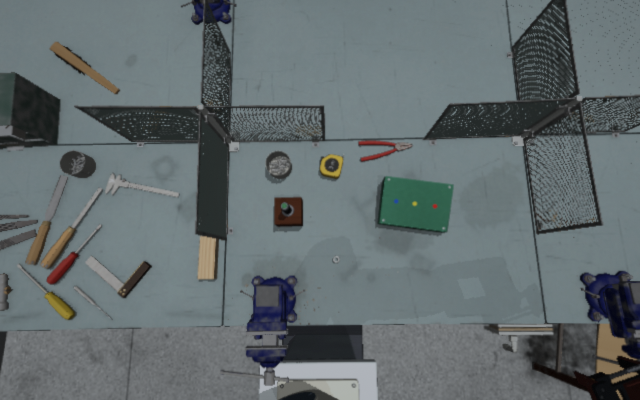

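Run:
```python
from h import *
np.set_printoptions(precision=1,suppress=True)
P={n:ctrl.get_image(n) for n in("side","top")}
for n,p in P.items():
    h=cv2.cvtColor(p["img"],cv2.COLOR_BGR2HSV).astype(int);H,S,V=h[...,0],h[...,1],h[...,2]
    box={"side":(315,270,395,360),"top":(375,175,455,235)}[n]
    m0=np.zeros(H.shape,bool);m0[box[1]:box[3],box[0]:box[2]]=1
    for c,m in dict(red=((H<8)|(H>172)),yel=(H>18)&(H<35),blu=(H>100)&(H<130)).items():
        m=m&m0&(S>110)&(V>60); k,l,st,ce=cv2.connectedComponentsWithStats(m.astype(np.uint8))
        for i in range(1,k):
            if st[i,4]>3: print(n,c,ce[i],st[i,4],onz(p,ce[i],54))
    rr=ctrl.regions_of(p,"case")[0]; g=rr["region"]
    cs,_=cv2.findContours(g.astype(np.uint8),0,1);c=max(cs,key=cv2.contourArea)
    print(n,cv2.approxPolyDP(c,3,True)[:,0].tolist())
    for th in("holder_top","gauge_grip"):
        rr=ctrl.regions_of(p,th)
        for q in rr[:2]:
            y,x=np.where(q["region"]);print(th,n,px(q["centre"]),x.min(),x.max(),y.min(),y.max(),q["confidence"])
b=cv2.resize(P["top"]["img"][160:260,250:460],None,fx=3.8,fy=3.8,interpolation=2)
cv2.imwrite("pics/topz.png",b)
b=cv2.resize(P["side"]["img"][180:250,270:390],None,fx=6,fy=6,interpolation=2)
cv2.imwrite("pics/sidez.png",b)
```

```text
side red [391.5 272.5] 33 [ 698.9 -210.8   54. ]
side red [356.3 326.9] 24 [ 566.  -333.6   54. ]
side yel [350.8 305.7] 23 [ 574.2 -277.9   54. ]
side blu [346.5 288.1] 17 [ 582.5 -226.7   54. ]
side [[369, 269], [317, 284], [329, 364], [388, 357], [392, 352], [393, 332]]
holder_top side [304.1 222.3] 288 320 202 239 0.79
gauge_grip side [302.5 203.2] 298 309 186 214 0.81
top red [434.5 205.7] 14 [ 564.2 -334.2   54. ]
top yel [414.4 203.4] 13 [ 571.7 -279.    54. ]
top blu [395.6 200.8] 16 [ 580.1 -227.2   54. ]
top [[384, 177], [378, 223], [447, 230], [452, 184]]
holder_top top [290.4 213.9] 274 302 197 225 0.72
gauge_grip top [286.6 205.6] 280 294 202 215 0.69
```

View pics/topz.png

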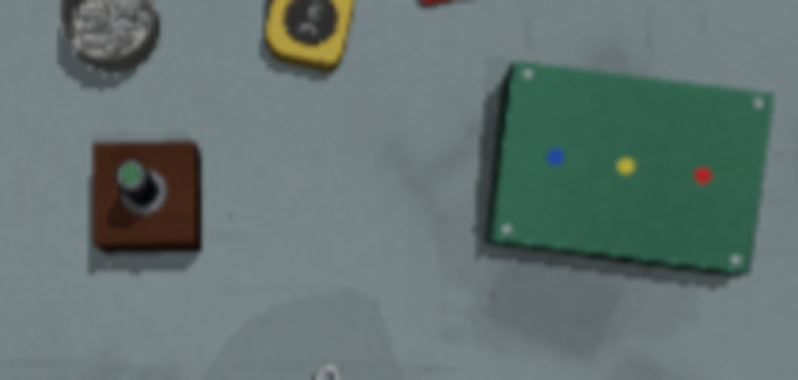

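View pics/sidez.png

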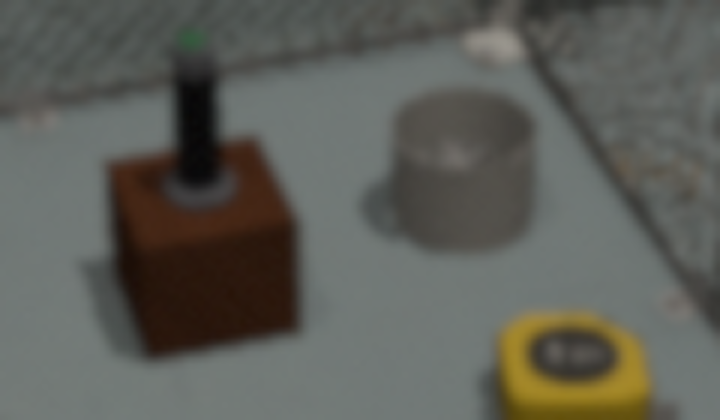

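Run:
```python
from h import *
np.set_printoptions(precision=2,suppress=True)
P={n:ctrl.get_image(n) for n in("side","top")}
t=P["top"];s=P["side"]
Z=lambda a,b:np.array([a/3.8+250,b/3.8+160]); 
print("corners z66",*[onz(t,Z(*c),66) for c in((93,143),(196,142),(93,245),(200,247))])
print("collar top",onz(t,Z(143,190),71), "side",onz(s,(270+201/6,180+187/6),71))
a=Z(131,173);b=np.array([301.8,186.7])
print("gaugetop",onz(t,a,148),onz(s,b,148),tri([ray(t,a),ray(s,b)]))
o=ctrl.get_obs();print(Rn.from_rotvec(o["orientation"]).as_matrix(),o["ee_pos"],o["ft_force"])
print("screen base?",onz(t,(225,236),0),onz(t,(197,233),255),onz(t,(200,107),255),onz(t,(325,140),0))
```

```text
corners z66 [592.63 111.65  66.  ] [592.06  35.88  66.  ] [517.5  110.84  66.  ] [514.78  33.25  66.  ]
collar top [556.39  74.17  71.  ] side [559.19  69.03  71.  ]
gaugetop [556.7   73.73 148.  ] [558.9   74.14 148.  ] (array([557.71,  73.58, 148.29]), [np.float64(1.0535591152450037), np.float64(1.0535591152448678)])
[[ 0.95  0.31  0.  ]
 [ 0.31 -0.95  0.  ]
 [ 0.   -0.   -1.  ]] [ 191.14 -595.02  222.67] [-0.94 -0.61  0.89]
screen base? [493.28 264.89   0.  ] [481.14 255.05 255.  ] [779.87 262.78 255.  ] [781.54 -31.9    0.  ]
```

Request:
jog_arm(xyz=[[15, 28, 12], [18, 34, 10], [18, 34, 10], [18, 34, 10], [18, 34, 5], [18, 34, 5], [18, 34, 5], [18, 34, 5], [18, 34, 5], [18, 34, 5], [18, 34, 0], [18, 34, 0], [18, 34, 0], [18, 34, 0], [18, 34, 0], [18, 34, 0], [18, 34, 0], [18, 34, 0], [18, 34, 0], [18, 34, 0]], yaw=[-1.4, -1.4, -1.4, -1.4, -1.4, -1.4, -1.4, -1.4, -1.4, -1.4, -1.4, -1.4, -1.4, -1.4, -1.4, -1.4, -1.4, -1.4, -1.4, -1.4], gripper=0)

```text
t: 3.47
ee_pos: [555.1, 107.1, 301.3]
orientation: [3.117, -0.333, 0.018]
ft_force: [0.9, -0.8, 0.1]
width: 87.9
```

Request:
jog_arm(xyz=[[0, 0, 0], [0, 0, 0]], yaw=[0, 0])

```text
t: 3.63
ee_pos: [557.9, 113.9, 301.1]
orientation: [3.12, -0.325, 0.021]
ft_force: [1.0, -0.8, 0.2]
width: 87.8
```

```bash
cat >> h.py <<'E'
def st():
    o=ctrl.get_obs();M=Rn.from_rotvec(o["orientation"]).as_matrix()
    z=M[:,2]
    print("t%.2f"%o["t"],"p",np.round(o["ee_pos"],1),"yaw_x %.2f"%np.degrees(np.arctan2(M[1,0],M[0,0])),"tilt %.2f dir %.1f"%(np.degrees(np.arccos(-z[2])),np.degrees(np.arctan2(z[1],z[0]))),"q",np.round(o["qpos"],3),"F",np.round(o["ft_force"],2),"M",np.round(o["moment"],2),"w %.1f"%o["width"])
    return o,M
E
python3 -c "
from h import *;st()"
```

```text
t3.63 p [557.9 113.9 301.1] yaw_x -11.89 tilt 0.80 dir -24.6 q [ 0.185  0.254  1.685 -0.009  1.191  1.966] F [ 0.99 -0.77  0.23] M [-0.01  0.08  0.05] w 87.8
```

Request:
jog_arm(xyz=[[0, -14, 0], [0, -13, 0], [0, -10, 0], [0, -3, 0], [0, 0, 0]], yaw=[1, 1, 1, 0, 0])

```text
t: 4.05
ee_pos: [555.6, 70.6, 300.5]
orientation: [3.128, -0.238, 0.018]
ft_force: [-0.2, -0.2, 0.8]
width: 88.0
```

```bash
python3 -c "
from h import *;st()"
```

```text
t4.05 p [555.6  70.6 300.5] yaw_x -8.69 tilt 0.71 dir -28.3 q [ 0.109  0.24   1.705 -0.008  1.187  1.834] F [-0.16 -0.25  0.77] M [-0.01  0.02 -0.02] w 88.0
```

Descend over the gauge (fingers straddle it), target (557.5, 73, 89).

Request:
jog_arm(xyz=[[1, 1, -25], [1, 1, -30], [0, 0, -30], [0, 0, -30], [0, 0, -30], [0, 0, -30], [0, 0, -15], [0, 0, -8], [0, 0, 0]], yaw=[0, 0, 0, 0, 0, 0, 0, 0, 0])

```text
t: 4.8
ee_pos: [557.2, 69.8, 99.5]
orientation: [3.128, -0.256, 0.033]
ft_force: [-0.0, -0.6, 0.0]
width: 87.9
```

Run:
```python
from h import *
st()
for n in("side","top"):
    p=ctrl.get_image(n)
    b=p["img"][150:260,250:390] if n=="side" else p["img"][150:270,220:360]
    cv2.imwrite(f"pics/{n}1.png",cv2.resize(b,None,fx=5,fy=5,interpolation=2))
    print(n,proj(p,[557.5,73,148]))
```

```text
t4.80 p [557.2  69.8  99.5] yaw_x -9.36 tilt 1.23 dir -11.3 q [ 0.107  0.496  1.863 -0.009  0.762  1.848] F [-0.02 -0.62  0.02] M [0.03 0.02 0.02] w 87.9
side [301.39712285 186.99689793]
top [284.76165913 205.2117488 ]
```

View pics/side1.png

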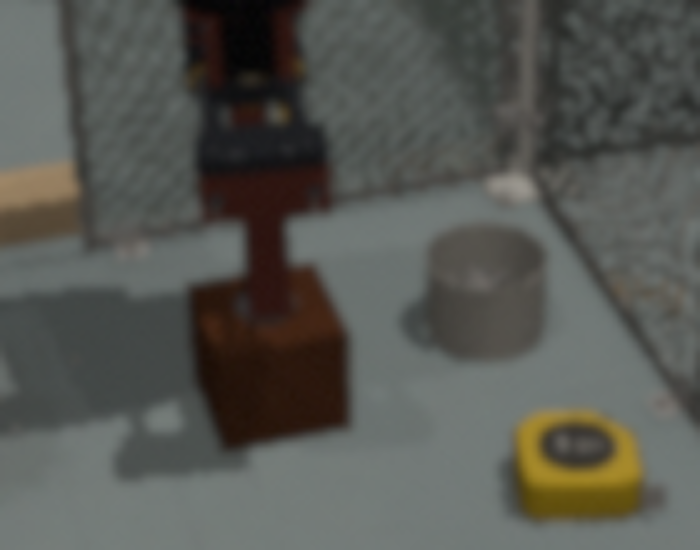

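Request:
jog_arm(xyz=[[0, 2, -5], [0, 1, -4], [0, 0, -1], [0, 0, 0]], yaw=[0, 0, 0, 0])

```text
t: 5.23
ee_pos: [562.2, 73.7, 95.3]
orientation: [3.13, -0.257, 0.052]
ft_force: [0.9, 0.3, -0.0]
width: 87.5
```

Request:
jog_arm(xyz=[[0, 0, 0], [0, 0, 0], [0, 0, 0], [0, 0, 0], [0, 0, 0], [0, 0, 0], [0, 0, 0], [0, 0, 0], [0, 0, 0], [0, 0, 0]], yaw=[0, 0, 0, 0, 0, 0, 0, 0, 0, 0], gripper=1)

```text
t: 6.07
ee_pos: [563.2, 73.8, 97.0]
orientation: [-3.13, 0.257, -0.056]
ft_force: [0.7, -0.0, 0.2]
width: 24.5
```

```bash
python3 -c "
from h import *;st()"
```

```text
t6.07 p [563.2  73.8  97. ] yaw_x -9.37 tilt 2.05 dir -4.1 q [ 0.113  0.503  1.859 -0.01   0.744  1.854] F [ 0.67 -0.05  0.17] M [ 0.12 -0.05  0.01] w 24.5
```

Request:
jog_arm(xyz=[[-3, 0, -3], [-2, 0, -2], [0, 0, 0], [0, 0, 0]], yaw=[0, 0, 0, 0])

```text
t: 6.4
ee_pos: [563.3, 74.3, 97.4]
orientation: [-3.128, 0.256, -0.074]
ft_force: [0.2, 0.9, -2.0]
width: 21.5
```

```bash
python3 -c "
from h import *;st()"
```

```text
t6.40 p [563.3  74.3  97.4] yaw_x -9.37 tilt 2.71 dir -1.9 q [ 0.114  0.498  1.867 -0.01   0.729  1.856] F [ 0.15  0.93 -2.04] M [0.12 0.09 0.  ] w 21.5
```

Request:
jog_arm(xyz=[[0, 0, 10], [0, 0, 15], [0, 0, 20], [0, 0, 25], [0, 0, 25], [0, 0, 20], [0, 0, 15], [0, 0, 8], [0, 0, 0]], yaw=[0, 0, 0, 0, 0, 0, 0, 0, 0])

```text
t: 7.15
ee_pos: [560.7, 74.4, 241.9]
orientation: [-3.128, 0.256, -0.068]
ft_force: [-1.2, 0.9, -0.8]
width: 21.5
```

Run:
```python
from h import *
st()
for n in("side","top"):
    p=ctrl.get_image(n)
    b=p["img"][90:260,230:390] if n=="side" else p["img"][150:270,220:360]
    cv2.imwrite(f"pics/{n}2.png",cv2.resize(b,None,fx=3.5,fy=3.5,interpolation=2))
    for th in("nose_tip","gauge_grip"):
        for q in ctrl.pinpoint(p,th)[:2]: print(n,th,px(q["centre"]),q["confidence"])
```

```text
t7.15 p [560.7  74.4 241.9] yaw_x -9.37 tilt 2.48 dir -2.1 q [ 0.114  0.295  1.775 -0.008  1.029  1.852] F [-1.19  0.91 -0.84] M [ 0.04 -0.04  0.02] w 21.5
side nose_tip [356.224 324.6  ] 0.34
side gauge_grip [297.728 151.08 ] 0.61
side gauge_grip [356.096 330.2  ] 0.38
```

View pics/side2.png

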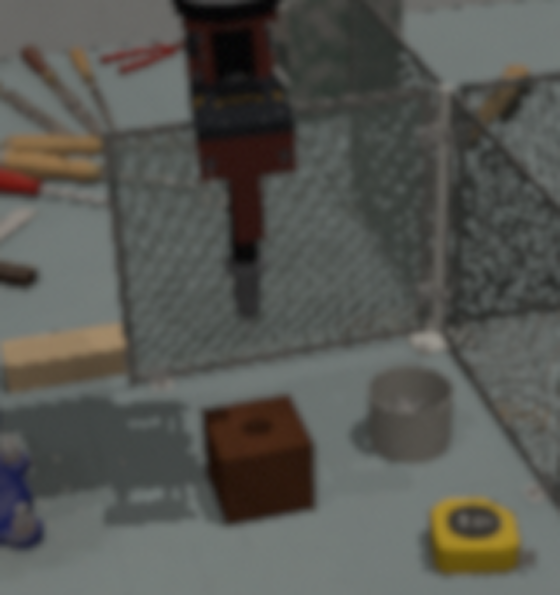

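Request:
jog_arm(xyz=[[15, -10, 25], [20, -12, 25], [22, -14, 25], [24, -14, 25], [25, -15, 25], [25, -15, 20], [25, -15, 15], [25, -15, 10], [25, -15, 10], [25, -15, 5], [25, -15, 0], [25, -15, 0]], yaw=[0, 0, 0, 0, 0, 0, 0, 0, 0, 0, 0, 0])

```text
t: 8.45
ee_pos: [840.8, -101.5, 418.1]
orientation: [3.13, -0.248, 0.017]
ft_force: [0.8, 0.8, -0.6]
width: 21.7
```

```bash
python3 -c "
from h import *;st()"
```

```text
t8.45 p [ 840.8 -101.5  418.1] yaw_x -9.06 tilt 0.62 dir -13.3 q [-1.340e-01  6.780e-01  7.820e-01 -1.000e-03  1.671e+00  1.595e+00] F [ 0.75  0.8  -0.57] M [-0.03 -0.09 -0.02] w 21.7
```

Request:
jog_arm(xyz=[[25, -4, 0], [25, -4, 0], [25, -4, 0], [25, -4, 0], [25, -4, 0]], yaw=[0, 0, 0, 0, 0])

```text
t: 8.87
ee_pos: [960.1, -126.1, 405.1]
orientation: [3.129, -0.255, 0.012]
ft_force: [67.1, -9.1, 81.6]
width: 21.5
```

```bash
python3 -c "
from h import *;st()"
```

```text
t8.87 p [ 960.1 -126.1  405.1] yaw_x -9.33 tilt 0.44 dir -22.0 q [-0.142  1.062  0.085 -0.002  1.986  1.591] F [67.06 -9.14 81.59] M [-0.5  -4.28 -0.07] w 21.5
```

Request:
jog_arm(xyz=[[-5, 0, 0], [-10, 1, 0], [-10, 1, 0], [-5, 1, 0]], yaw=[0, 0, 0, 0])

```text
t: 9.2
ee_pos: [929.5, -123.8, 361.8]
orientation: [-3.13, 0.256, 0.067]
ft_force: [0.2, -0.1, -0.6]
width: 21.6
```

```bash
python3 -c "
from h import *;st()"
```

```text
t9.20 p [ 929.5 -123.8  361.8] yaw_x -9.37 tilt 2.43 dir 174.4 q [-0.144  0.959  0.381 -0.002  1.844  1.589] F [ 0.15 -0.11 -0.57] M [ 0.04 -0.04 -0.05] w 21.6
```

Request:
jog_arm(xyz=[[-5, 3, 20], [-15, 10, 20], [-25, 15, 15], [-28, 17, 0], [-28, 17, 0], [-28, 17, 0], [-28, 17, 0], [-28, 17, 0], [-28, 17, -10], [-20, 15, -20], [-15, 12, -25], [-5, 5, -25], [0, 0, -20], [0, 0, -10], [0, 0, 0]], yaw=[0, 0, 0, 0, 0, 0, 0, 0, 0, 0, 0, 0, 0, 0, 0])

```text
t: 10.45
ee_pos: [655.9, 43.4, 271.8]
orientation: [-3.127, 0.259, 0.128]
ft_force: [-0.4, -0.4, -1.4]
width: 21.5
```

Run:
```python
from h import *
o,M=st()
Mg=None
for n in("side","top"):
    p=ctrl.get_image(n)
    c=proj(p,o["ee_pos"]-np.array([0,0,45])).astype(int);x,y=max(c[0]-60,0),max(c[1]-60,0)
    cv2.imwrite(f"pics/{n}3.png",cv2.resize(p["img"][y:y+120,x:x+120],None,fx=5,fy=5,interpolation=2));print(n,x,y,proj(p,o["ee_pos"]))
```

```text
t10.45 p [655.9  43.4 271.8] yaw_x -9.49 tilt 4.66 dir 174.7 q [0.043 0.463 1.45  0.011 1.309 1.776] F [-0.42 -0.43 -1.36] M [ 0.08 -0.04  0.04] w 21.5
side 279 100 [340.09990287 144.77814825]
top 233 99 [291.56356993 153.47081934]
```

View pics/side3.png

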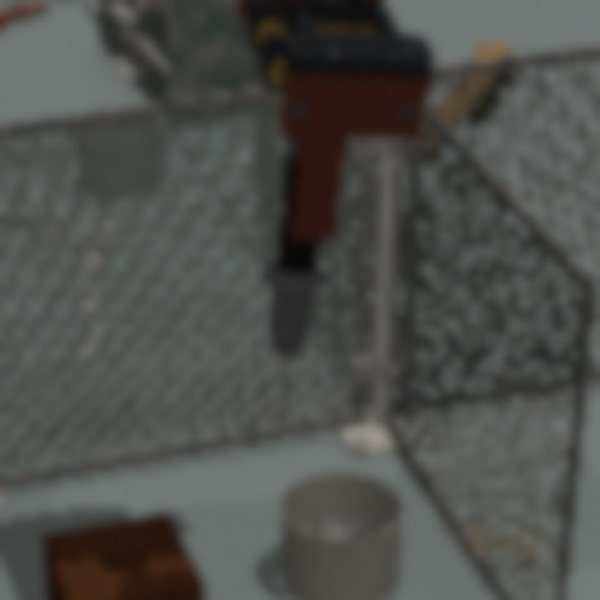

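View pics/top3.png

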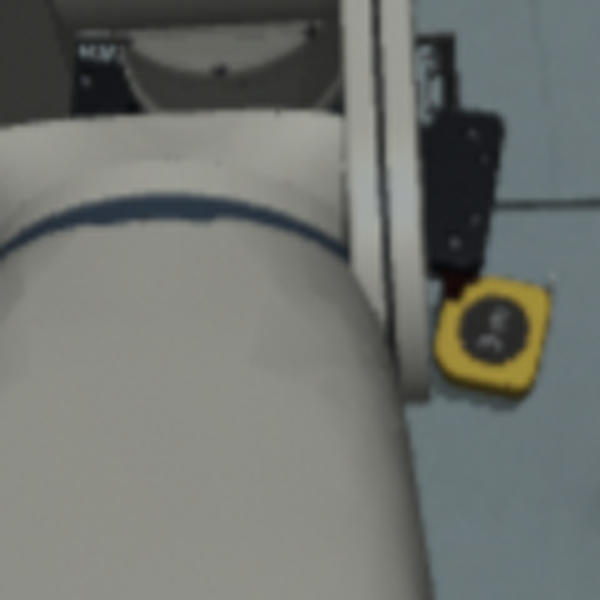

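Request:
jog_arm(xyz=[[0, 0, 0], [0, 0, 0], [0, 0, 0], [0, 0, 0], [0, 0, 0], [0, 0, 0]], yaw=[7, 7, 7, 7, 7, 7])

```text
t: 11.05
ee_pos: [665.2, 40.5, 282.4]
orientation: [2.982, 0.894, -0.094]
ft_force: [0.2, 0.7, -0.4]
width: 21.7
```

```bash
python3 -c "
from h import *;st()"
```

```text
t11.05 p [665.2  40.5 282.4] yaw_x 33.36 tilt 3.79 dir -138.9 q [ 0.062  0.455  1.438 -0.042  1.302  1.062] F [ 0.22  0.74 -0.43] M [ 0.04 -0.06  0.04] w 21.7
```

Request:
jog_arm(xyz=[[0, -10, -2], [0, -16, -2], [0, -20, -2], [0, -20, -2], [0, -20, -2], [-3, -20, -2], [-3, -20, -2], [-3, -20, -2], [-3, -20, -2], [-3, -20, -2], [-3, -20, -2], [-3, -20, -2], [-3, -20, -2], [-3, -20, -2], [-3, -20, -2], [-3, -20, -2], [-3, -15, -2], [-3, -10, -2], [-3, 0, -2], [-3, 0, -2]], yaw=[7, 7, 7, 7, 7, 7, 7, 7, 7, 7, 7, 7, 7, 7, 7, 7, 7, 7, 7, 4])

```text
t: 12.72
ee_pos: [641.0, -321.6, 278.2]
orientation: [0.172, 3.048, 0.051]
ft_force: [0.5, 0.4, -0.8]
width: 21.7
```

```bash
python3 -c "
from h import *;st()"
```

```text
t12.72 p [ 641.  -321.6  278.2] yaw_x 173.46 tilt 5.40 dir 17.3 q [-0.511  0.48   1.409  0.074  1.189 -1.995] F [ 0.47  0.4  -0.83] M [ 0.06 -0.11 -0.02] w 21.7
```

```bash
cat >> h.py <<'E'
Mg=Rn.from_rotvec([-3.128,.256,-.074]).as_matrix()
pt=Mg.T@np.array([0,0,-1.]); tt=Mg.T@(np.array([557.5,73,6.])-[563.3,74.3,97.4])
DOT=np.array([564.9,-333.9,54.]);a=np.radians(-8.75);NR=np.array([-np.sin(np.radians(12))*np.cos(a),-np.sin(np.radians(12))*np.sin(a),np.cos(np.radians(12))])
def pen():
    o,M=st();d=M@pt;T=o["ee_pos"]+M@tt
    print("pen tilt %.2f dir %.1f"%(np.degrees(np.arccos(-d[2])),np.degrees(np.arctan2(d[1],d[0]))),"err %.2f"%np.degrees(np.arccos(-d@NR)),"tip",np.round(T,1),"dot-tip",np.round(DOT-T,1),"along normal %.1f"%((T-DOT)@NR))
    return o,M,d,T
E
python3 - <<'E'
from h import *
o,M,d,T=pen()
for n in("side","top"):
    p=ctrl.get_image(n)
    c=proj(p,T-d*50).astype(int);x,y=max(c[0]-50,0),max(c[1]-50,0)
    im=cv2.resize(p["img"][y:y+100,x:x+100],None,fx=6,fy=6,interpolation=2)
    for k in(0,60,102): 
        u=(proj(p,T-d*k)-[x,y]+.5)*6;cv2.circle(im,tuple(int(v) for v in u),3,(0,255,255),1)
    cv2.imwrite(f"pics/{n}4.png",im);print(n,x,y)
E
```

```text
t12.72 p [ 641.  -321.6  278.2] yaw_x 173.46 tilt 5.40 dir 17.3 q [-0.511  0.48   1.409  0.074  1.189 -1.995] F [ 0.47  0.4  -0.83] M [ 0.06 -0.11 -0.02] w 21.7
pen tilt 8.03 dir 11.9 err 5.29 tip [ 659.2 -317.4  188.5] dot-tip [ -94.3  -16.5 -134.5] along normal 112.7
side 350 193
top 397 106
```

View pics/side4.png

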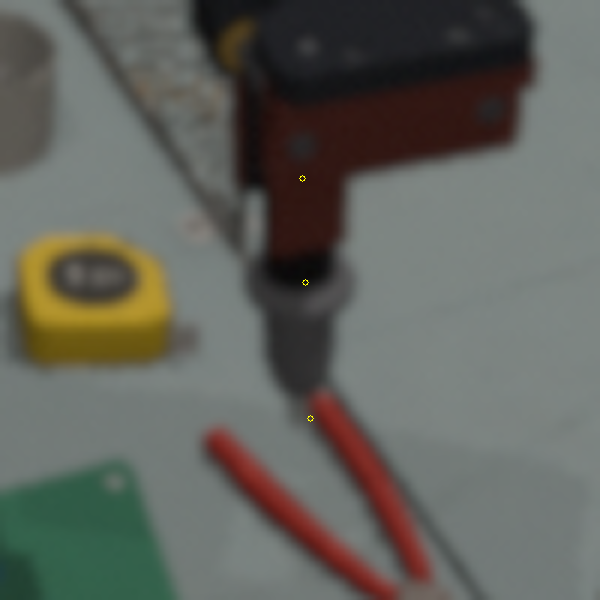

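View pics/top4.png

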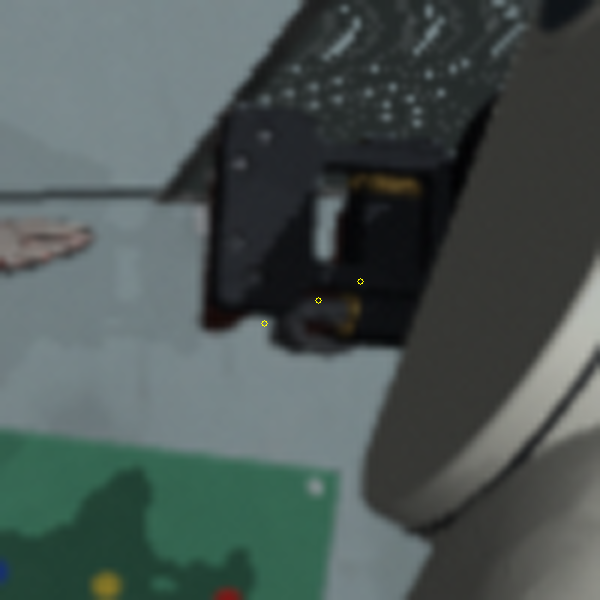

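Request:
jog_arm(xyz=[[-4, -1, -3], [-4, -1, -3], [-4, -1, -3], [-4, -1, -3], [-4, -1, -3], [-4, -1, -3], [-4, -1, -3], [-4, -1, -3], [-4, -1, -3], [-4, -1, -3], [-4, -1, -3], [-4, -1, -3]], yaw=[-1.5, -1.5, -1.5, -1.5, -1.5, -1.5, -1.5, -1.5, -1.5, -1.5, -1.5, -1.5])

```text
t: 13.82
ee_pos: [596.1, -334.2, 249.3]
orientation: [0.737, 2.945, 0.017]
ft_force: [0.0, -0.2, -1.0]
width: 21.5
```

```bash
cat >> h.py <<'E'
def look(k,w=50):
    o,M,d,T=pen()
    for n in("side","top"):
        p=ctrl.get_image(n)
        c=proj(p,T-d*30).astype(int);x=int(np.clip(c[0]-w,0,639-2*w));y=int(np.clip(c[1]-w,0,399-2*w));f=600/(2*w)
        im=cv2.resize(p["img"][y:y+2*w,x:x+2*w],None,fx=f,fy=f,interpolation=2)
        for q in(0,60,102): 
            u=(proj(p,T-d*q)-[x,y]+.5)*f;cv2.circle(im,tuple(int(v) for v in u),3,(0,255,255),1)
        cv2.imwrite(f"pics/{n}{k}.png",im);print(n,"origin",x,y,"scale",f)
        for th in("nose_tip","gauge_grip"):
            for q in ctrl.pinpoint(p,th)[:1]: print(n,th,px(q["centre"]),round(q["confidence"],2),"model",proj(p,T if th=="nose_tip" else T-d*102))
E
python3 -c "
from h import *;look(5)"
```

```text
t13.82 p [ 596.1 -334.2  249.3] yaw_x 151.79 tilt 6.07 dir -8.0 q [-0.547  0.439  1.543  0.048  1.063 -1.649] F [ 0.01 -0.22 -1.02] M [ 0.06 -0.08  0.02] w 21.5
pen tilt 8.72 dir -11.9 err 3.32 tip [ 615.5 -337.7  159.8] dot-tip [ -50.6    3.8 -105.8] along normal 93.0
side origin 332 223 scale 6.0
side gauge_grip [376.768 245.68 ] 0.81 model [378.56004068 244.66806464]
top origin 400 128 scale 6.0
top gauge_grip [464.192 175.   ] 0.48 model [460.11054384 175.45490874]
```

View pics/side5.png

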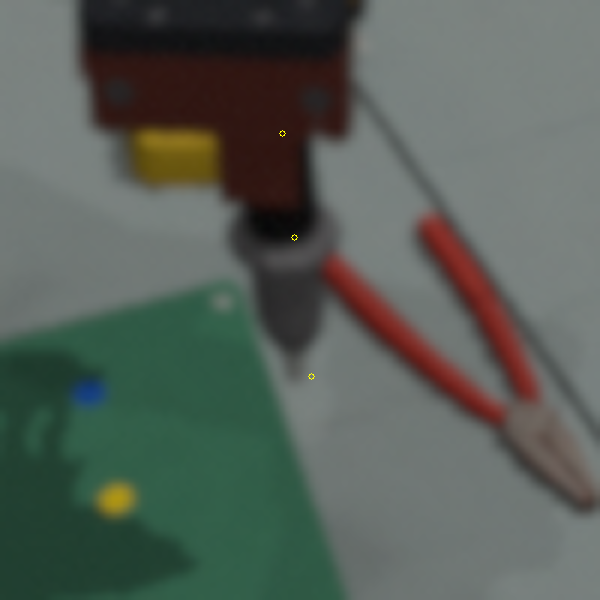

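View pics/top5.png

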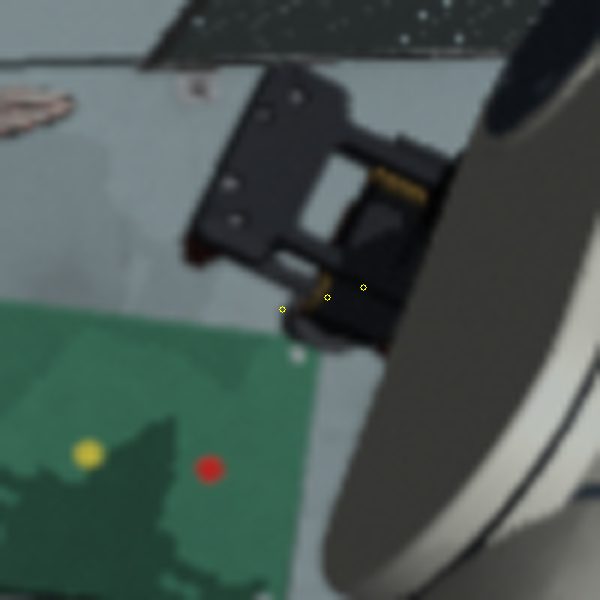

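Request:
jog_arm(xyz=[[0, 0, 0], [0, 0, 0], [0, 0, 0], [0, 0, 0], [0, 0, 0], [0, 0, 0], [0, 0, 0], [0, 0, 0], [0, 0, 0], [0, 0, 0]], yaw=[0, 0, 0, 0, 0, 0, 0, 0, 0, 0])

```text
t: 14.95
ee_pos: [597.5, -334.3, 250.0]
orientation: [0.73, 2.946, 0.017]
ft_force: [0.8, 0.2, -1.3]
width: 21.8
```

```bash
python3 -c "
from h import *;pen()"
```

```text
t14.95 p [ 597.5 -334.3  250. ] yaw_x 152.05 tilt 6.12 dir -8.0 q [-0.547  0.44   1.54   0.048  1.064 -1.653] F [ 0.79  0.24 -1.26] M [ 0.04 -0.05  0.04] w 21.8
pen tilt 8.78 dir -11.8 err 3.26 tip [ 617.  -337.7  160.5] dot-tip [ -52.1    3.8 -106.5] along normal 93.4
```

Request:
jog_arm(xyz=[[0, 0, 40], [0, 0, 40], [0, 0, 40], [0, 0, 40], [0, 0, 0], [0, 0, 0], [0, 0, 0]], yaw=[0, 0, 0, 0, 0, 0, 0])

```text
t: 15.53
ee_pos: [594.5, -332.6, 414.8]
orientation: [0.732, 2.95, 0.019]
ft_force: [-0.0, 0.4, -0.3]
width: 22.1
```

```bash
python3 -c "
from h import *;pen()"
```

```text
t15.53 p [ 594.5 -332.6  414.8] yaw_x 152.04 tilt 5.87 dir -7.0 q [-0.547  0.319  1.349  0.043  1.38  -1.637] F [-0.05  0.4  -0.29] M [-0.01 -0.09 -0.02] w 22.1
pen tilt 8.53 dir -11.2 err 3.50 tip [ 613.7 -335.9  325.3] dot-tip [ -48.8    2.  -271.3] along normal 255.2
```

Request:
jog_arm(xyz=[[0, 0, -40], [0, 0, -40], [0, 0, -40], [0, 0, -40], [0, 0, 0], [0, 0, 0], [0, 0, 0]], yaw=[0, 0, 0, 0, 0, 0, 0])

```text
t: 16.12
ee_pos: [590.6, -330.3, 245.0]
orientation: [0.733, 2.955, 0.021]
ft_force: [0.0, 0.2, -0.9]
width: 21.7
```

```bash
python3 -c "
from h import *;pen()"
```

```text
t16.12 p [ 590.6 -330.3  245. ] yaw_x 152.03 tilt 5.60 dir -5.8 q [-0.547  0.437  1.556  0.048  1.061 -1.653] F [ 0.05  0.18 -0.88] M [-0.02 -0.08  0.03] w 21.7
pen tilt 8.24 dir -10.5 err 3.77 tip [ 609.4 -333.3  155.4] dot-tip [ -44.5   -0.6 -101.4] along normal 90.0
```

Request:
jog_arm(xyz=[[3, 20, 0], [4, 30, 0], [4, 35, 0], [4, 35, 0], [4, 35, 0], [4, 35, 0], [4, 35, 0], [4, 35, -5], [3, 35, -5], [3, 35, -5], [2, 30, -10], [0, 20, -10], [0, 5, -5], [0, 0, 0]], yaw=[1.5, 1.5, 1.5, 1.5, 1.5, 1.5, 1.5, 1.5, 1.5, 1.5, 1.5, 1.5, 0, 0])

```text
t: 17.28
ee_pos: [649.4, 67.2, 246.7]
orientation: [0.241, 2.976, 0.048]
ft_force: [0.6, -0.5, -1.1]
width: 21.5
```

```bash
python3 -c "
from h import *;pen()"
```

```text
t17.28 p [649.4  67.2 246.7] yaw_x 170.55 tilt 9.08 dir 7.1 q [ 0.082  0.371  1.66   0.008  0.952 -1.332] F [ 0.58 -0.49 -1.1 ] M [ 0.01 -0.01  0.01] w 21.5
pen tilt 11.76 dir 5.1 err 2.85 tip [673.7  70.2 158.5] dot-tip [-108.8 -404.1 -104.5] along normal 92.6
```

Request:
jog_arm(xyz=[[-4, -20, 0], [-8, -30, 0], [-9, -35, 0], [-9, -35, 0], [-9, -35, 0], [-9, -35, 0], [-9, -35, 0], [-9, -35, 0], [-9, -35, 0], [-9, -35, 0], [-9, -30, 0], [-5, -20, 0], [0, -5, 0], [0, 0, 0], [0, 0, 0]], yaw=[-1, -1, -1, -1, -1, -1, -1, -1, -1, -1, -1, -1, -1, -1, 0])

```text
t: 18.53
ee_pos: [549.4, -355.7, 278.4]
orientation: [0.639, 2.873, -0.007]
ft_force: [0.1, -0.3, -0.7]
width: 21.6
```

```bash
python3 -c "
from h import *;look(6)"
```

```text
t18.53 p [ 549.4 -355.7  278.4] yaw_x 154.69 tilt 11.39 dir -13.8 q [-0.628  0.33   1.648  0.09   0.981 -1.804] F [ 0.09 -0.3  -0.71] M [ 0.05 -0.03  0.02] w 21.6
pen tilt 14.09 dir -14.6 err 2.47 tip [ 576.7 -361.6  191.2] dot-tip [ -11.8   27.7 -137.2] along normal 130.9
side origin 316 224 scale 6.0
side nose_tip [353.28 326.68] 0.69 model [369.87224928 286.66695528]
side gauge_grip [354.624 243.8  ] 0.73 model [357.82062765 244.20551694]
top origin 415 142 scale 6.0
top gauge_grip [333.696 256.6  ] 0.28 model [476.86696543 193.69964301]
```

View pics/side6.png

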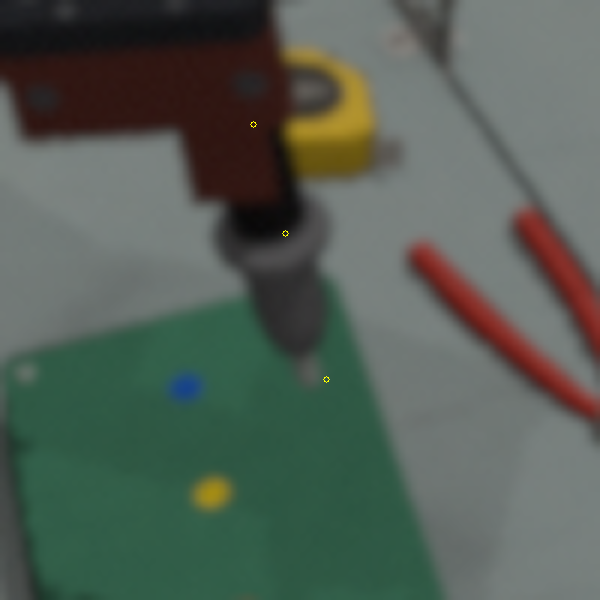

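View pics/top6.png

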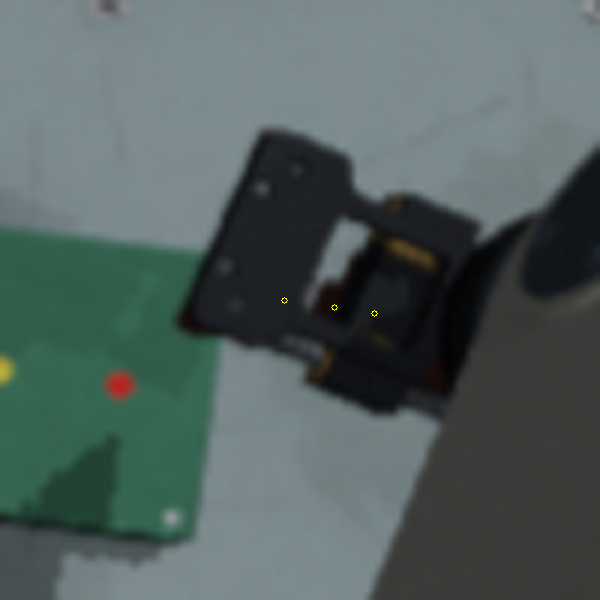

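Request:
jog_arm(xyz=[[-1, 4, -8], [-1, 4, -10], [-1, 4, -10], [-1, 4, -10], [-1, 4, -10], [0, 4, -10], [0, 2, -10], [0, 0, -10], [0, 0, -8], [0, 0, -5], [0, 0, 0], [0, 0, 0]], yaw=[1, 1, 1, 1, 1, 0, 0, 0, 0, 0, 0, 0])

```text
t: 19.83
ee_pos: [543.5, -320.5, 172.8]
orientation: [0.487, 2.91, 0.014]
ft_force: [-0.1, -0.5, -1.0]
width: 21.8
```

```bash
python3 -c "
from h import *;look(7,40)"
```

```text
t19.83 p [ 543.5 -320.5  172.8] yaw_x 160.76 tilt 10.98 dir -6.6 q [-0.595  0.424  1.778  0.126  0.773 -1.917] F [-0.1  -0.46 -1.03] M [ 0.06 -0.05 -0.04] w 21.8
pen tilt 13.68 dir -7.6 err 1.70 tip [ 570.7 -323.    85.4] dot-tip [ -5.8 -10.9 -31.4] along normal 29.9
side origin 314 262 scale 7.5
side nose_tip [357.184 328.68 ] 0.32 model [357.19603982 311.83495574]
side gauge_grip [342.784 278.68 ] 0.56 model [346.23357558 277.0876679 ]
top origin 396 162 scale 7.5
top gauge_grip [448.  203.6] 0.38 model [444.61970951 204.53490693]
```

View pics/side7.png

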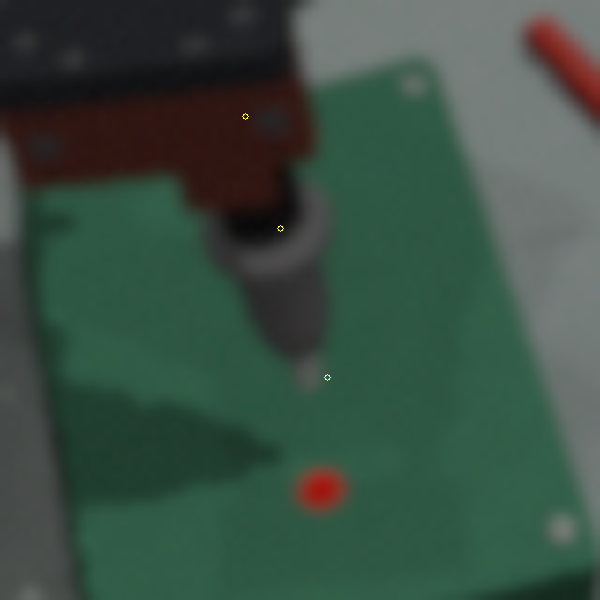

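View pics/top7.png

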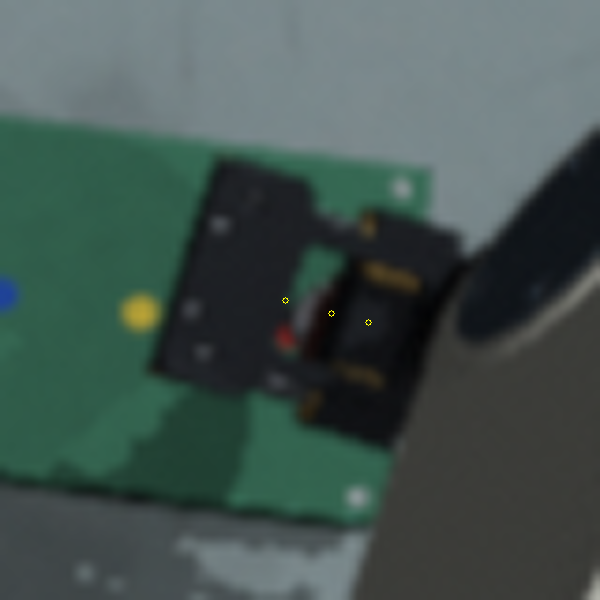

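Run:
```python
from h import *
p=ctrl.get_image("side");t=ctrl.get_image("top")
tip=(314+308/7.5-.5,262+388/7.5-.5)
for z in(82,85,88): print(z,onz(p,tip,z), proj(t,onz(p,tip,z)))
dot=(314+321/7.5-.5,262+491/7.5-.5);print("dot side",onz(p,dot,54),"top",onz(t,(396+285/7.5-.5,162+338/7.5-.5),54))
cv2.imwrite("pics/t8.png",cv2.resize(t["img"][190:220,420:460],None,fx=18,fy=18,interpolation=2))
```

```text
82 [ 565.56439696 -322.08445594   82.        ] [432.95081497 203.68965004]
85 [ 564.57755574 -324.51409156   85.        ] [434.19999278 203.85644741]
88 [ 563.59071452 -326.94372718   88.        ] [435.45747365 204.0243504 ]
dot side [ 565.8478273  -333.76273027   54.        ] top [ 561.86446924 -331.23688301   54.        ]
```

View pics/t8.png

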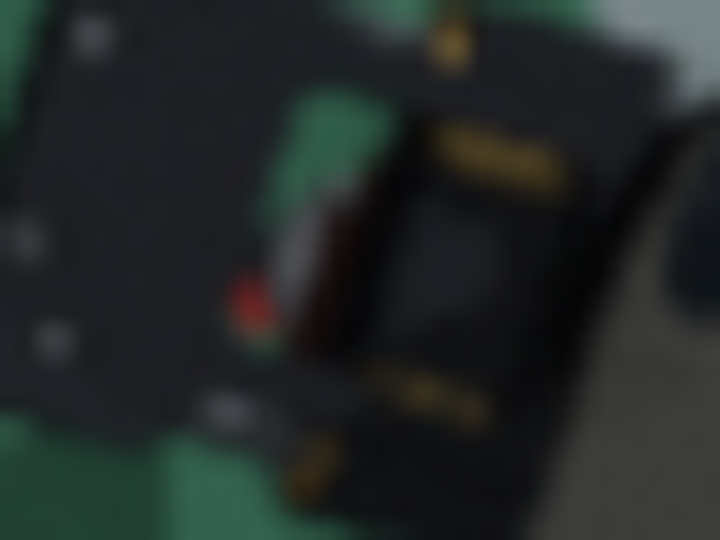

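Request:
jog_arm(xyz=[[0, -2, -4], [0, -2, -4], [0, -2, -4], [1, -2, -4], [0, -1, -4], [0, 0, -3], [0, 0, 0], [0, 0, 0]], yaw=[0, 0, 0, 0, 0, 0, 0, 0])

```text
t: 20.9
ee_pos: [544.6, -330.7, 147.9]
orientation: [0.487, 2.909, 0.013]
ft_force: [-0.0, 0.7, -0.9]
width: 21.4
```

```bash
python3 -c "
from h import *;look(9,25)"
```

```text
t20.90 p [ 544.6 -330.7  147.9] yaw_x 160.75 tilt 11.03 dir -6.8 q [-0.608  0.467  1.779  0.135  0.73  -1.94 ] F [-0.    0.66 -0.87] M [0.   0.   0.01] w 21.4
pen tilt 13.73 dir -7.8 err 1.74 tip [ 571.9 -333.3   60.5] dot-tip [-7.  -0.6 -6.5] along normal 5.0
side origin 331 289 scale 12.0
side nose_tip [344.192 213.72 ] 0.73 model [359.13508169 323.93309373]
side gauge_grip [345.216 290.   ] 0.64 model [348.35240727 290.36202898]
top origin 412 178 scale 12.0
top nose_tip [289.92 210.8 ] 0.59 model [434.66147596 202.6268844 ]
top gauge_grip [448.384 204.68 ] 0.56 model [445.55919519 205.62265374]
```

View pics/side9.png

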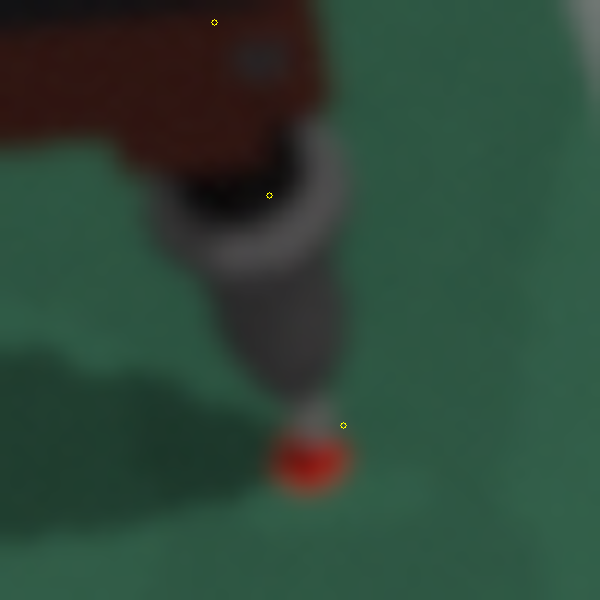

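Request:
jog_arm(xyz=[[0, 0, -2], [0, 0, -2], [0, 0, 0], [0, 0, 0]], yaw=[0, 0, 0, 0])

```text
t: 21.53
ee_pos: [545.2, -330.8, 144.9]
orientation: [0.486, 2.907, 0.012]
ft_force: [-0.2, -0.2, -1.3]
width: 21.7
```

```bash
python3 -c "
from h import *;look(10,25)"
```

```text
t21.53 p [ 545.2 -330.8  144.9] yaw_x 160.78 tilt 11.15 dir -7.1 q [-0.608  0.471  1.781  0.137  0.722 -1.942] F [-0.2  -0.22 -1.33] M [0.07 0.05 0.05] w 21.7
pen tilt 13.84 dir -8.0 err 1.85 tip [ 572.6 -333.5   57.5] dot-tip [-7.7 -0.4 -3.5] along normal 1.9
side origin 331 290 scale 12.0
side gauge_grip [346.88 293.12] 0.55 model [348.62955163 291.47543424]
top origin 412 178 scale 12.0
top gauge_grip [448.128 206.48 ] 0.44 model [445.18880882 205.57940721]
```

View pics/side10.png

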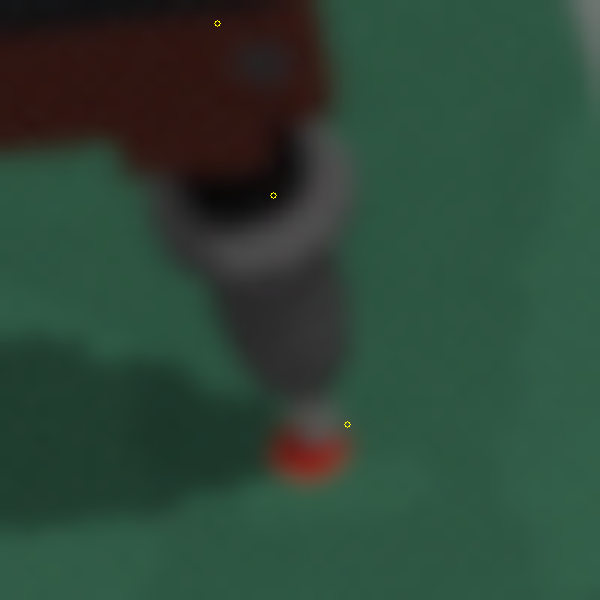

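Request:
jog_arm(xyz=[[-0.5, 0, -2], [-0.5, 0, -2], [0, 0, -1], [0, 0, 0], [0, 0, 0]], yaw=[0, 0, 0, 0, 0])

```text
t: 22.25
ee_pos: [544.8, -331.2, 140.2]
orientation: [0.486, 2.905, 0.011]
ft_force: [-0.8, 0.7, 0.9]
width: 21.7
```

```bash
python3 -c "
from h import *;look(11,25)"
```

```text
t22.25 p [ 544.8 -331.2  140.2] yaw_x 160.77 tilt 11.25 dir -7.3 q [-0.609  0.477  1.785  0.139  0.71  -1.946] F [-0.76  0.73  0.94] M [ 0.08 -0.03  0.02] w 21.7
pen tilt 13.95 dir -8.1 err 1.95 tip [ 572.3 -333.9   52.9] dot-tip [-7.4  0.   1.1] along normal -2.6
side origin 331 292 scale 12.0
side gauge_grip [344.576 213.32 ] 0.68 model [348.40433919 293.41388377]
top origin 412 178 scale 12.0
top gauge_grip [289.92 208.6 ] 0.51 model [444.75900698 206.05087894]
```

View pics/side11.png

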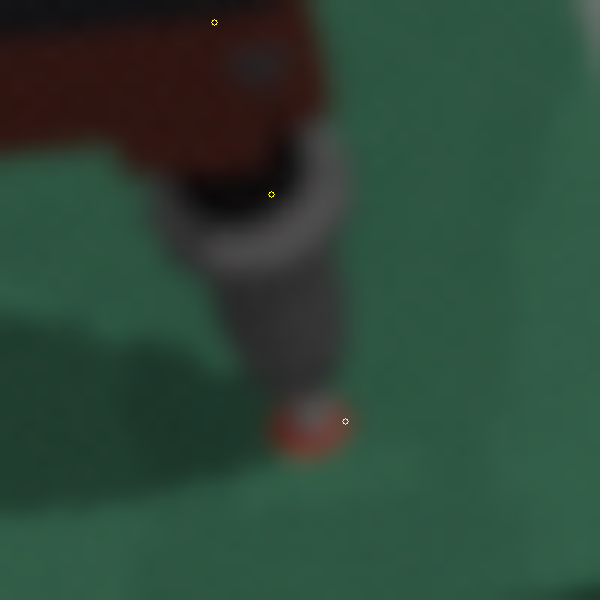

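Run:
```python
from h import *
p=ctrl.get_image("side");t=ctrl.get_image("top")
a=cv2.resize(p["img"][315:335,345:370],None,fx=24,fy=24,interpolation=0)
b=cv2.resize(t["img"][192:216,422:452],None,fx=20,fy=20,interpolation=0)
def g(i): return cv2.convertScaleAbs(i,alpha=1.8)
cv2.imwrite("pics/s12.png",g(a));cv2.imwrite("pics/t12.png",g(b))
print("dot proj",proj(p,DOT),proj(t,DOT))
```

```text
dot proj [355.88192173 327.1309972 ] [434.3846472  205.47463567]
```

View pics/s12.png

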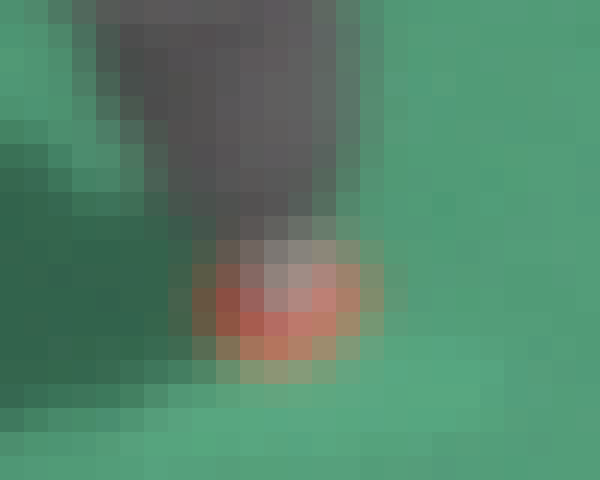

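View pics/t12.png

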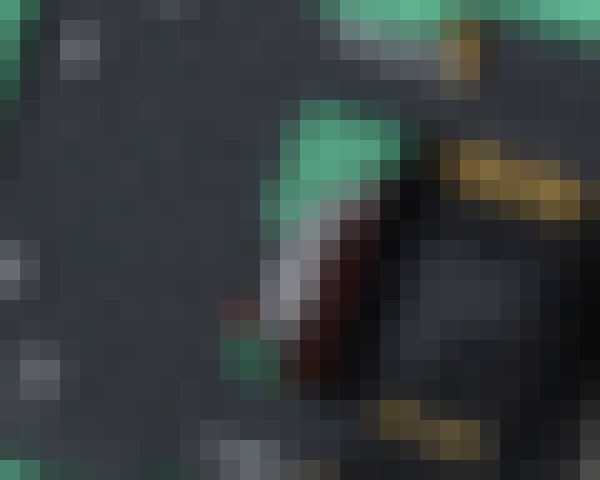

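Request:
jog_arm(xyz=[[0.3, 0, -1.5], [0.3, 0, -1.5], [0.3, 0, -1.5], [0.3, 0, -1.5], [0, 0, 0], [0, 0, 0]], yaw=[0, 0, 0, 0, 0, 0])

```text
t: 23.15
ee_pos: [546.1, -331.4, 134.0]
orientation: [0.486, 2.905, 0.011]
ft_force: [-1.4, 0.2, 3.2]
width: 21.8
```

Run:
```python
from h import *
pen()
p=ctrl.get_image("side")
a=cv2.resize(p["img"][295:335,335:375],None,fx=15,fy=15,interpolation=2)
cv2.imwrite("pics/s13.png",cv2.convertScaleAbs(a,alpha=1.8))
```

```text
t23.15 p [ 546.1 -331.4  134. ] yaw_x 160.78 tilt 11.27 dir -7.4 q [-0.608  0.487  1.785  0.14   0.699 -1.947] F [-1.44  0.17  3.24] M [0.1  0.04 0.06] w 21.8
pen tilt 13.97 dir -8.2 err 1.97 tip [ 573.7 -334.2   46.7] dot-tip [-8.8  0.3  7.3] along normal -9.0
```

View pics/s13.png

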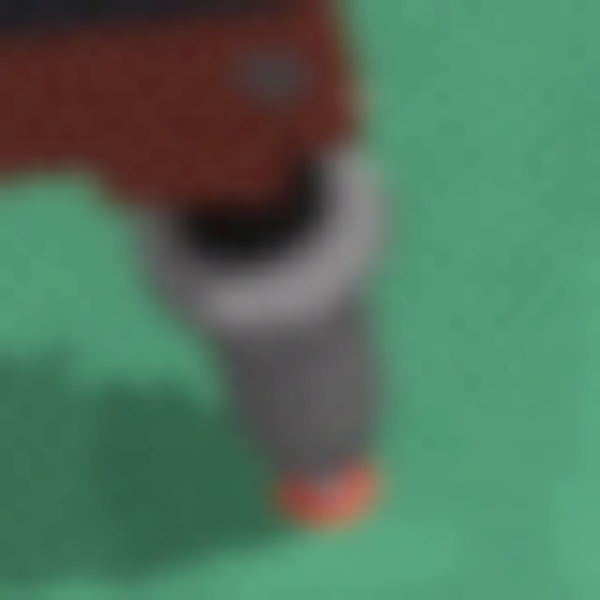

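Run:
```python
from h import *
F=[];Q=[]
for i in range(14):
    ctrl.get_image("side");o=ctrl.get_obs();F.append(o["ft_force"]);Q.append(o["ee_pos"])
F=np.array(F);Q=np.array(Q);print(F.mean(0),F.std(0)/14**.5,Q.mean(0),Q.std(0));pen()
```

```text
[-0.96323287  0.62937975  2.47784083] [0.12418585 0.12742545 0.17258047] [ 546.12726929 -331.3493202   134.07809523] [0.013294   0.01337796 0.03102383]
t23.90 p [ 546.1 -331.3  134.1] yaw_x 160.78 tilt 11.27 dir -7.4 q [-0.608  0.487  1.786  0.14   0.699 -1.947] F [-0.27  0.18  1.26] M [0.14 0.02 0.09] w 21.7
pen tilt 13.97 dir -8.2 err 1.97 tip [ 573.7 -334.2   46.8] dot-tip [-8.8  0.3  7.2] along normal -8.9
```

Run:
```python
from h import *
o,M,d,T=pen();p=ctrl.get_image("side")
f=lambda X:(proj(p,X)-[335,295]+.5)*15
print("dot",f(DOT),"collar model",f(DOT-d*55.5),"collar square",f(DOT+NR*55.5),"px per 5deg x",f(DOT+NR*55.5+[4.8,0,1])-f(DOT+NR*55.5), "y",f(DOT+NR*55.5+[0,4.8,0])-f(DOT+NR*55.5))
im=cv2.convertScaleAbs(cv2.resize(p["img"][295:335,335:375],None,fx=15,fy=15,interpolation=2),alpha=1.8)
for X,c in((DOT,(255,255,0)),(DOT-d*55.5,(0,255,255)),(DOT+NR*55.5,(255,0,255))): cv2.circle(im,tuple(int(v) for v in f(X)),4,c,2)
cv2.imwrite("pics/s14.png",im)
```

```text
t23.90 p [ 546.1 -331.3  134.1] yaw_x 160.78 tilt 11.27 dir -7.4 q [-0.608  0.487  1.786  0.14   0.699 -1.947] F [-0.27  0.18  1.26] M [0.14 0.02 0.09] w 21.7
pen tilt 13.97 dir -8.2 err 1.97 tip [ 573.7 -334.2   46.8] dot-tip [-8.8  0.3  7.2] along normal -8.9
dot [320.728826 489.464958] collar model [232.01031593 226.91081058] collar square [246.03968057 222.25878245] px per 5deg x [ 35.15341587 -13.75385375] y [-12.52831256 -27.30107489]
```

View pics/s14.png

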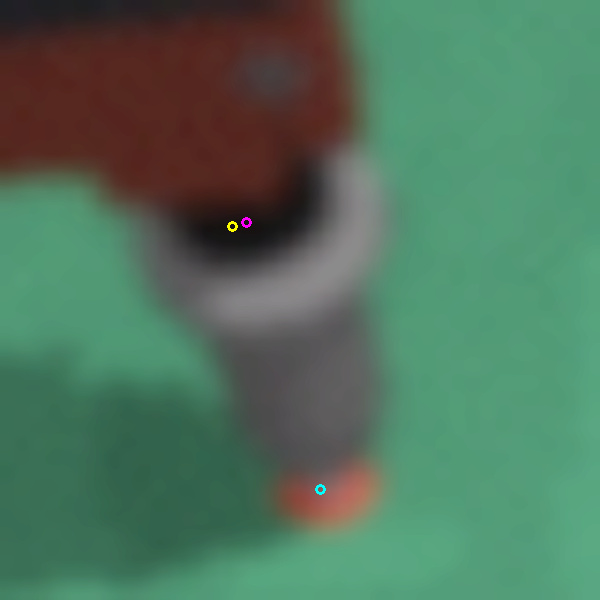

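Run:
```python
from h import *
pen();print(ctrl.close_job())
```

```text
t23.95 p [ 546.1 -331.3  134. ] yaw_x 160.78 tilt 11.27 dir -7.4 q [-0.608  0.487  1.786  0.14   0.699 -1.947] F [-0.97  1.62  2.35] M [0.11 0.08 0.03] w 21.2
pen tilt 13.97 dir -8.2 err 1.97 tip [ 573.7 -334.2   46.8] dot-tip [-8.8  0.3  7.2] along normal -8.9
the job is handed in; nothing more can be done
None
```

I lifted the gauge out of its holder, tilted it and set its nose on the red dot. I pressed it in about half-way and handed the job in at 24 s, still holding it. No verdict was reported.

The moves only allow shifts and turns about the vertical. I got the tilt from the small tilt the arm picked up in fast moves, plus a half turn of the wrist.

**Last checks:**

| Check | Estimate | Allowed |
|---|---|---|
| Nose to dot centre (side image) | about 2 mm | 6 mm |
| Barrel off square (arm pose) | about 2° | 7° |
| Barrel off square (side image) | about 2–3° | 7° |
| Push on the case (mean of 14 readings) | about 3.6 N | 1–10 N |
| Nose pushed in (from that force) | about 7 mm | 3.5–11.5 mm |

The arm held still to within 0.03 mm over those readings.

**What disagreed or went wrong:**
- **Gauge position in the hand:** working from the grasp alone put the nose about 9 mm from the dot in x. I used the side camera instead. The top camera could not see the nose, and the networks' gauge points were several pixels off.
- **Nose depth:** lengths in the side image suggest nearer 8–9 mm, still within the band.
- **Jolt earlier on:** reaching too far out briefly put about 105 N on the wrist, under the 120 N limit. The elbow joint read 0.085, against its listed lower limit of 0.09. I can't tell whether that counts as passing its range.
- **Things lying around:** I saw no contact with any of them, but I did not re-measure their positions at the end.

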